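Clip the dust brush to its keeper eye

TASK

Secure the stainless dust brush on the pull-out shelf: take it by the handle and press the sprung gate on the side of its snap hook against the near upright of the steel keeper eye until the gate gives way and the upright is inside the hook. Then draw the brush back along its handle so that the gate snaps shut and the crook bears on the upright, and keep a light tug of about 8 newtons on it for a second, at no time pressing brush and eye together with more than 25 newtons. Leave the brush lying on the shelf, hooked to the eye and roughly square to the eye's plate, let go, and leave the jar, the hand broom and the squeegee as they are.

Things in the scene. Friction and masses are not known exactly. Their poses are not given: they have to be found in the camera images.
- brush: Loose stainless dust brush, 0.15 to 0.3 kg, 316 mm long, lying on its black bristles. Origin: on the shelf, below the middle of the handle. x along the handle to the snap hook, z up. Bristle block x -185 to -65 mm, 48 wide, 41 high; handle x -65 to 32, 22 wide, z 26 to 44; neck x 32 to 50, 46 wide; hook x 50 to 131. The gate is on the -y side.
- brush_grip (a point): Grasp point, middle of the handle and half-way up it: brush frame (0, 0, 35) mm, same axes. The handle is 22 mm wide (y) and 18 mm high here.
- hook_seat (a point): Where the centre of the 8 mm upright lies when it bears in the crook: brush frame (103.4, 0, 35) mm, same axes. The upright gets here from the mouth when the brush is drawn along its own -x; the gate then springs shut. No tilting is needed. The hook is a flat loop of 10 mm round steel, spine at y = +18, nose at y = -18 from x = 86 on.
- hook_mouth (a point): Middle of the mouth, on the gate: brush frame (71.5, -18, 35) mm, same axes. Mouth from neck (x 50) to nose (x 86). Push the brush along its own -y so that the upright enters with its centre at x = 60 to 82 mm and goes in to the loop's middle line (y = 0); the spine stops it at y = +9.
- gate (a joint): Opening angle of the gate, rad: 0 shut on its stop, up to 1.5 swung into the hook. A 6 mm steel bar 36 mm long on an upright pin at brush frame (50, -18, 35) mm. It opens inwards only and springs back by itself; an upright needs roughly 2 to 8 N to press it open. With the upright on the loop's middle line it is open 0.7 to 1.4 rad.
- eye_plate: Fixed aluminium plate on the shelf, 6 mm thick, x -30 to 85, y -50 to 50 mm, carrying the keeper eye. Origin: on the shelf under the nominal axis of the near upright. x points to the far upright (roughly away from the robot), z up. To clip, the brush's x lies along the plate's +y and the brush is pushed along the plate's +x. Brush and eye must never press with over 25 N.
- eye_near (a point): Nominal axis of the eye's near upright, 35 mm above the shelf; plate axes. The eye is a rigid closed inverted U of 8 mm round steel, 78 mm high, far upright 55 mm on in x, foot rail 80 x 18 mm up to 13 mm above the shelf. It is clamped off its nominal place by an unmeasured amount, up to 9 mm either way along y only: see or feel for it.
- jar: Bystander: closed glass jar, 84 mm across, 130 mm high, origin under its centre.
- broom: Bystander: orange hand broom, 72 mm high, head 170 mm long along its y, handle to its -y (315 mm in all); origin under the head's centre.
- squeegee: Bystander: grey squeegee head, 220 mm along its y, 26 mm high, origin under its centre.
Things that resemble listed ones, but are neither listed nor needed, are in the scene too. What is shaped like the eye_plate but purple or yellow is not meant.

How it is judged:
On the way, in this order (a step that is already met when the one before it is completed fails the run):
1. the eye's upright presses the gate open (more than 0.5 rad) (value of joint gate above 0.5 rad and contact force between brush and eye_plate above 0.5 N and horizontal distance between hook_seat and eye_plate below 0.07 m), for 0.05 s.
2. upright in the crook, gate shut, brush tugging on the eye with 5 to 12 N for 0.5 s (x of hook_seat in the frame of eye_plate between -0.01 and 0.01 m and y of hook_seat in the frame of eye_plate between -0.012 and 0.016 m and value of joint gate below 0.12 rad and angle between the x axis of brush and the y axis of eye_plate, either way round below 0.25 rad and contact force between brush and eye_plate between 5 and 12 N), for 0.5 s.
At the end, for the whole second after the job is handed in: Upright inside the hook, gate shut (< 0.12 rad): hook_seat within 10 mm of plate x = 0 and from -12 to +16 mm along plate y; handle within 0.25 rad of plate y; brush level on the shelf (tilt < 0.1 rad, hook_seat 28 to 42 mm up), at rest, released (x of hook_seat in the frame of eye_plate between -0.01 and 0.01 m and y of hook_seat in the frame of eye_plate between -0.012 and 0.016 m and value of joint gate below 0.12 rad and angle between the x axis of brush and the y axis of eye_plate, either way round below 0.25 rad and height (world z) of hook_seat between 0.028 and 0.042 m and angle between brush's own z axis and vertical below 0.1 rad and linear speed of brush below 0.02 m/s and angular speed of brush below 0.2 rad/s); the robot touches nothing.
It fails at once if brush and eye press on one another with more than 25 N (contact force between brush and eye_plate above 25 N).
It fails at once if the jar, the hand broom or the squeegee is shifted by more than 30 mm (distance of any of jar, broom, squeegee from where it was at the start of the episode above 0.03 m).
It fails at once if the jar is tipped (angle between jar's own z axis and vertical above 0.3 rad).
It also fails if it takes over 67 s, if anything falls off the work surface, if the arm or the gripper's body presses on something with over 40 N, if the wrist force passes 120 N, or if a joint passes its speed limit or range.

ROBOT

A 6-joint arm with a two-finger parallel gripper is mounted at the origin on the work surface. World frame = base frame: x ahead of the robot, y to its left, z up, the work surface at z = 0. Lengths are in m, angles in rad, forces in N, time in s.
With the tool pointing down it reaches from about 0.3 to 0.875 m from the base axis. Payload 6.4 kg.
Tool frame: the origin (TCP) lies between the finger pads; the fingertips stand 25 mm ahead of it and the grasp point (between the pads) lies 6 mm ahead of it; z points along the fingers, y is the line along which they close (so a half turn about z gives the same grasp; the last joint's range is limited). The gripper opens to 85 mm and grips with 20 to 120 N. Pads are 22 mm wide; open, the fingers measure 114 mm over their backs; the gripper's body (76 mm by 85 mm) begins 54 mm behind the grasp point. The pads swing forward as they close: fully open they stand 13 mm farther back than shut.
Start: joints at [-1.517, 0.181, 1.607, -0, 1.354, -0.206], TCP at [0.148, -0.556, 0.256] pointing down, gripper open.
Joint ranges: [-2.99, 2.99], [-0.89, 2.07], [0.3, 2.58], [-1.14, 4.28], [0, 2.63], [-3.12, 3.12]. Speed limits (rad/s): [2.57, 2.57, 3.01, 3.14, 3.14, 3.14].

INTERFACE

Orientations are given as a unit quaternion [w, x, y, z].
In Python, from bench import ctrl gives the robot as it stands.
- The arm moves only by the tool servo_tool, never from a script. Its argument "series" is text: rows parted by semicolons, each of 7 numbers parted by spaces: the gripper command: -1 is fully open, 1 is shut, values between are in proportion, then the shift along the tool's x, y, z in m, then the turn, a rotation vector about the tool's x, y, z in degrees. A call has 1 to 12 rows; each row is the pose to reach, as a shift and turn from the pose commanded when the call began, along the tool's axes at that moment; what a row does not reach only later rows make up. A row lasts 1/12 s, in which the tool goes at most 41.7 mm and 7.16 degrees, less where a joint would pass 70% of its speed; a pose out of reach is approached as far as the arm can. A call with a gripper value outside its range is refused whole. The fingers move at their own pace and stop on an object; the grip force is fixed at half the most. Time passes only in rows, so rows that repeat a pose let the fingers close. It gives the time, the measured TCP pose, the force, the opening and the grip force at its end, in the units of the state.
- ctrl.get_obs(): the state, without advancing time (a new reading comes with each control period).
- ctrl.camera(name): name is "side" or "top" or "wrist"; returns a dict with "img" (480x640x3 uint8, red, green, blue), "z_map" (480x640 float32, m along the optical axis (not along the pixel's ray), 0 where there is no reading), "fovy" (degrees; the focal length in pixels is half the picture's height over the tangent of half this angle, whatever the lens; pixels are square), "cx", "cy" (the principal point, pixels), "extrinsics" (4x4, takes a point from camera to world coordinates); the wrist camera has in their place "T_tool_cam" (4x4, takes a point from camera to tool coordinates, whose origin is the TCP and whose axes are the flange's). Camera axes: x right, y down, z forward; pixel columns grow to the right and rows downward; lengths in m; the calibration is good to about 2 mm. A picture is of the moment at which its call begins: read the wrist's pose just before it.
- ctrl.hand_in(): hands the job in; it is judged then, once.
The state is a dict: "time_s": time; "q": joint angles; "dq": joint speeds; "joint_efforts": joint torques, N m; "eef_pos": TCP position; "eef_rot": TCP orientation; "wrist_force": force on the tool from outside, world axes, zero at the start; "torque": the same for the moment, N m; "opening": opening from 0.0 (shut) to 1.0 (fully open); "grasp_force": force on a finger pad.
Only numpy, scipy, OpenCV 4.12 (cv2) and the standard library are available. Lean on these libraries where they do the work, as an engineer would, in place of code of your own. Each camera call takes 0.05 s, during which the arm holds its last target. There are 200 camera calls.

## Working session

There is one attempt and no reset: what is moved stays moved. The work goes in short steps, Python scripts to look and compute and a tool call to move; the robot and the scene stay as the last step left them, time stands still between calls to the robot, and variables do not carry over. Pictures are saved under pics/ and viewed, at most 10 in all, crops included, and the job is handed in when it is done.

Besides the shell and the picture viewer there is one more tool, called after "Call:" as name(argument=value, ...), one argument or row to a line, values as JSON. servo_tool: Moves the arm, as the interface text tells. Its arguments: {"type":"object","properties":{"series":{"type":"string"}},"required":["series"]}

```bash
mkdir -p pics; cat > h.py <<'E'
import numpy as np, cv2
from bench import ctrl
from scipy.spatial.transform import Rotation as R
def Tm(o):
    w,x,y,z=o["eef_rot"]; T=np.eye(4); T[:3,:3]=R.from_quat([x,y,z,w]).as_matrix(); T[:3,3]=o["eef_pos"]; return T
def shot(n,f):
    o=ctrl.get_obs(); c=ctrl.camera(n); E=c["extrinsics"] if n!="wrist" else Tm(o)@c["T_tool_cam"]
    np.savez("pics/"+f+".npz",img=c["img"],z=c["z_map"],E=E,f=240/np.tan(np.radians(c["fovy"])/2),c=[c["cx"],c["cy"]])
    cv2.imwrite("pics/"+f+".png",c["img"][:,:,::-1]); return o
def pts(f):
    d=np.load("pics/"+f+".npz"); v,u=np.mgrid[:480,:640]; z=d["z"]
    P=np.stack([(u-d["c"][0])/d["f"]*z,(v-d["c"][1])/d["f"]*z,z,np.ones_like(z)],-1)@d["E"].T
    return P[...,:3],d
def proj(f,p):
    d=np.load("pics/"+f+".npz"); q=np.linalg.inv(d["E"])@np.append(p,1); return d["f"]*q[:2]/q[2]+d["c"]
E
python3 - <<'E'
from h import *
o=shot("top","top");shot("side","side");shot("wrist","w0")
print(o)
for n in("top","side","w0"):
    d=np.load(f"pics/{n}.npz");print(n,d["f"],d["c"],d["E"].round(3))
E
```

```text
{'time_s': 0.0, 'q': array([-1.51732087e+00,  1.81517922e-01,  1.60801192e+00,  4.11885599e-05,
        1.35378979e+00, -2.06281615e-01]), 'dq': array([ 0.00028901, -0.00078471,  0.00099381,  0.00125788,  0.00043949,
       -0.00075975]), 'joint_efforts': array([-7.36017537e-04, -4.44881380e+01, -3.51333690e+01, -2.24545347e-04,
        9.23332205e-03,  1.20759969e-05]), 'eef_pos': array([ 0.14769756, -0.5551848 ,  0.25539522]), 'eef_rot': array([-8.59437157e-04,  9.91577839e-01,  1.29509241e-01,  8.59579756e-05]), 'wrist_force': array([ 0.36209178, -0.13797877, -0.9476652 ]), 'torque': array([0.00288559, 0.01624105, 0.01227008]), 'grasp_force': 0.0, 'opening': 0.9992159801046163}
top 550.7864475179522 [317.07751346 233.25113357] [[ 0.018 -0.996  0.087  0.473]
 [-1.    -0.017  0.007  0.058]
 [-0.005 -0.087 -0.996  1.097]
 [ 0.     0.     0.     1.   ]]
side 578.874584217824 [317.23579449 241.86037127] [[ 0.973 -0.169  0.155  0.362]
 [-0.229 -0.708  0.668 -0.622]
 [-0.003 -0.686 -0.728  0.839]
 [ 0.     0.     0.     1.   ]]
w0 335.53941670110186 [319.69333105 234.95545262] [[ 0.256 -0.927 -0.274  0.217]
 [-0.967 -0.247 -0.071 -0.537]
 [-0.002  0.283 -0.959  0.373]
 [ 0.     0.     0.     1.   ]]
```

View pics/top.png

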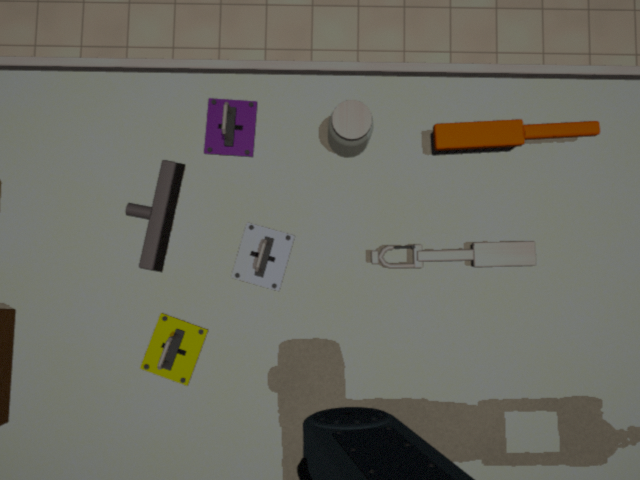

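View pics/side.png

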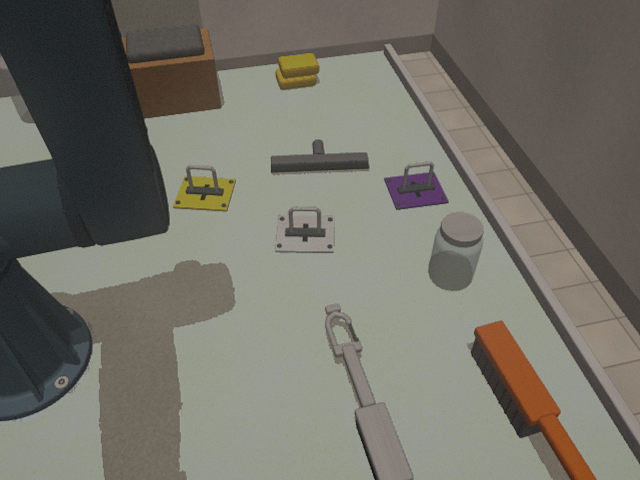

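The top view shows the brush at about u 366–537, v 255, with its hook pointing left. The white plate is at (264, 256), and its bolts are near (250,227), (288,238), (275,286) and (237,275). The side view shows the eye standing on the white plate at (305, 220). Next I'll measure both from the depth map.

```bash
python3 - <<'E'
from h import *
for n in("top","side"):
    P,d=pts(n)
    X,Y,Z=P[...,0],P[...,1],P[...,2]
    if n=="top":
        m=np.zeros(Z.shape,bool); m[235:275,360:545]=1
    else:
        pb=P0; m=(Y>-0.40)&(Y<0.0)&(abs(X-cx)<0.06)
    m&=(d["z"]>0)&(Z>0.018)&(Z<0.07)
    Q=P[m]; 
    if n=="top": P0=Q; cx=np.median(Q[:,0])
    a=np.polyfit(Q[:,1],Q[:,0],1)
    print(n,len(Q),"fit x=a*y+b",a,"y",Q[:,1].min(),Q[:,1].max())
    for y0 in np.arange(Q[:,1].min(),Q[:,1].max(),0.015):
        s=Q[(Q[:,1]>=y0)&(Q[:,1]<y0+.015)]
        if len(s)>4:print(round(y0,3),len(s),s[:,0].min().round(4),s[:,0].max().round(4),np.percentile(s[:,2],[10,50,90]).round(4))
P,d=pts("top")
for u,v in[(250,227),(288,238),(275,286),(237,275)]:print(P[v,u])
pl=[]
for n in("top","side"):
    P,d=pts(n);c=np.array([0.473,0.158])
    if n=="top":c=P[256,264,:2]
    else:c=c0
    c0=c
    m=(np.hypot(P[...,0]-c[0],P[...,1]-c[1])<0.075)&(P[...,2]>0.065)&(P[...,2]<.09);Q=P[m]
    print(n,c,len(Q),Q.mean(0) if len(Q) else 0, Q[Q[:,0].argmin()] if len(Q) else 0,Q[Q[:,0].argmax()] if len(Q) else 0)
a=cv2.imread("pics/top.png");b=cv2.imread("pics/side.png")
A=cv2.resize(a[210:300,220:320],None,fx=6,fy=6,interpolation=2)[:540,:]
B=cv2.resize(b[195:260,265:345],None,fx=6,fy=6,interpolation=2)
cv2.imwrite("pics/c1.png",cv2.resize(a[205:305,225:435],None,fx=3.8,fy=3.8,interpolation=2))
E
```

```text
top 2842 fit x=a*y+b [-0.04543665  0.51849032] y -0.3562960765466276 -0.03919999326524186
-0.356 174 0.5112 0.5577 [0.037  0.0395 0.042 ]
-0.341 201 0.5109 0.5573 [0.0371 0.0398 0.0423]
-0.326 192 0.5089 0.5574 [0.0366 0.0397 0.0421]
-0.311 196 0.5086 0.5547 [0.0372 0.0398 0.0426]
-0.296 195 0.5082 0.5545 [0.0372 0.0397 0.0421]
-0.281 198 0.508 0.5543 [0.0372 0.04   0.0426]
-0.266 191 0.5077 0.5542 [0.0373 0.0398 0.0417]
-0.251 207 0.5057 0.5541 [0.0367 0.0396 0.0424]
-0.236 103 0.5076 0.5523 [0.0355 0.0419 0.0443]
-0.221 90 0.5182 0.5398 [0.0402 0.0423 0.0452]
-0.206 86 0.518 0.5376 [0.0401 0.0426 0.0445]
-0.191 94 0.5161 0.5373 [0.0401 0.0427 0.045 ]
-0.176 91 0.5157 0.537 [0.0403 0.0426 0.0452]
-0.161 94 0.5153 0.5368 [0.0397 0.0422 0.0451]
-0.146 135 0.5037 0.548 [0.0378 0.0413 0.0445]
-0.131 175 0.5017 0.5479 [0.0344 0.0396 0.0422]
-0.116 70 0.5014 0.544 [0.0342 0.0368 0.0409]
-0.101 58 0.5011 0.5438 [0.0342 0.0367 0.0397]
-0.086 73 0.5009 0.5453 [0.0349 0.0378 0.0404]
-0.071 112 0.5026 0.543 [0.0345 0.0381 0.0407]
-0.056 90 0.5098 0.5331 [0.0365 0.0397 0.0422]
-0.041 17 0.5116 
[... 831 characters left out ...]

-0.128 148 0.5032 0.5487 [0.0375 0.04   0.0422]
-0.113 72 0.5025 0.5463 [0.0356 0.038  0.0399]
-0.098 73 0.5018 0.5462 [0.0351 0.0378 0.0404]
-0.083 92 0.5016 0.5467 [0.0356 0.0382 0.0403]
-0.068 123 0.5055 0.5426 [0.0351 0.0384 0.0404]
-0.053 121 0.5101 0.5365 [0.0351 0.0391 0.0417]
[0.57841485 0.19895263 0.00520442]
[0.55760172 0.12263975 0.00692792]
[0.46234989 0.14587919 0.01032069]
[0.48262239 0.22191712 0.00564757]
top [0.52080092 0.16880529] 143 [0.51957515 0.1685906  0.07534125] [0.49008122 0.17503427 0.07168635] [0.55007792 0.16188195 0.06994086]
side [0.52080092 0.16880529] 136 [0.5213062  0.16892129 0.07414868] [0.491627   0.17507582 0.06702663] [0.54970383 0.16129933 0.07225185]
```

View pics/c1.png

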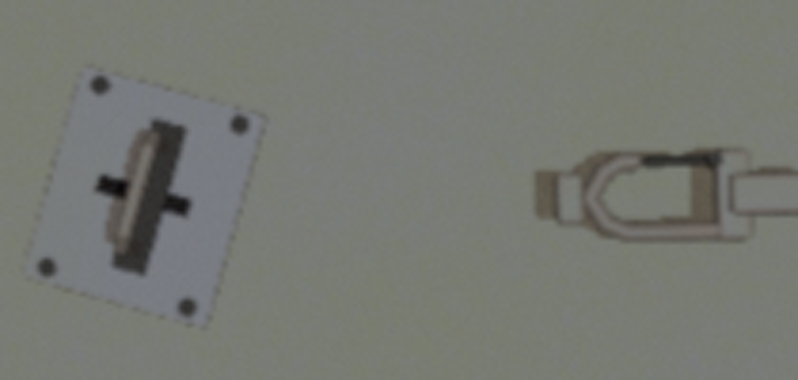

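The crop shows the white plate with the eye's bar at crop (135,195). The gate is the dark bar at crop (640–720,158), on the hook's far side. Depth gives these values:
- **Brush:** origin about (0.527, -0.169), yaw 92.6°, and the handle top at 43 mm matches the text.
- **Plate:** yaw about -14°, origin about (0.4935, 0.179).
- **Near upright:** about (0.494, 0.175).

Now I'll move above the handle.

Call:
servo_tool(
  series="-0.2 0.466 -0.276 0.076 0 0 -77.7;-0.2 0.466 -0.276 0.076 0 0 -77.7;-0.2 0.466 -0.276 0.076 0 0 -77.7;-0.2 0.466 -0.276 0.076 0 0 -77.7;-0.2 0.466 -0.276 0.076 0 0 -77.7;-0.2 0.466 -0.276 0.076 0 0 -77.7;-0.2 0.466 -0.276 0.076 0 0 -77.7;-0.2 0.466 -0.276 0.076 0 0 -77.7;-0.2 0.466 -0.276 0.076 0 0 -77.7;-0.2 0.466 -0.276 0.076 0 0 -77.7;-0.2 0.466 -0.276 0.076 0 0 -77.7;-0.2 0.466 -0.276 0.076 0 0 -77.7",
)

```text
time_s: 1.15
eef_pos: [0.4957, -0.2005, 0.1864]
eef_rot: [-0.0, 0.689, 0.725, -0.0]
wrist_force: [1.0, -0.1, -0.7]
opening: 0.601
grasp_force: 0.0
```

```bash
cat >> h.py <<'E'
def go(p,yaw):
    """tool-axis shift and turn to stand at p, pointing down, tool x at world yaw (deg)"""
    T=Tm(ctrl.get_obs()); a=np.radians(yaw)
    G=np.array([[np.cos(a),np.sin(a),0],[np.sin(a),-np.cos(a),0],[0,0,-1]])
    r=R.from_matrix(T[:3,:3].T@G).as_rotvec(degrees=True)
    print("shift",(T[:3,:3].T@(np.array(p)-T[:3,3])).round(4),"turn",r.round(2))
E
python3 - <<'E'
from h import *
o=ctrl.get_obs();print(o["time_s"],o["eef_pos"],o["q"],o["wrist_force"],o["opening"])
go([0.527,-0.169,0.041],92.6)
E
```

```text
1.15 [ 0.49567534 -0.20052724  0.18644841] [-6.06521189e-01  1.66189330e-01  1.77337981e+00 -7.00312992e-05
  1.20206361e+00 -6.57433636e-01] [ 0.97701438 -0.10456114 -0.71568613] 0.601214580435068
shift [0.0299 0.0329 0.1454] turn [-0.    0.    0.32]
```

Call:
servo_tool(
  series="-0.2 0.03 0.033 0.06 0 0 0;-0.2 0.03 0.033 0.06 0 0 0;-0.2 0.03 0.033 0.06 0 0 0;-0.2 0.03 0.033 0.06 0 0 0",
)

```text
time_s: 1.48
eef_pos: [0.5253, -0.1692, 0.1246]
eef_rot: [-0.002, 0.69, 0.724, -0.001]
wrist_force: [0.7, 0.6, 0.7]
opening: 0.599
grasp_force: 0.0
```

```bash
python3 - <<'E'
from h import *
o=shot("wrist","w1");print(o["time_s"],o["eef_pos"],o["q"],o["wrist_force"],o["opening"])
go([0.527,-0.169,0.041],92.6)
P,d=pts("w1");m=(d["z"]>0)&(P[...,2]>.03)&(P[...,2]<.06)&(abs(P[...,0]-.527)<.05)&(abs(P[...,1]+.17)<.1)
Q=P[m];print(len(Q))
for y0 in np.arange(-.26,-.05,0.015):
    s=Q[(Q[:,1]>=y0)&(Q[:,1]<y0+.015)]
    if len(s)>4:print(round(y0,3),len(s),s[:,0].min().round(4),s[:,0].max().round(4),np.percentile(s[:,2],[10,50,90]).round(4))
E
```

```text
1.4833 [ 0.52525036 -0.16923781  0.12461288] [-5.26709860e-01  2.88912708e-01  1.76550047e+00 -2.34584108e-04
  1.09212233e+00 -5.74193952e-01] [0.66426254 0.578151   0.65433413] 0.5985168785776264
shift [0.0016 0.0013 0.0854] turn [-0.08 -0.03  0.05]
12689
-0.26 1205 0.5068 0.5546 [0.0397 0.0405 0.0413]
-0.245 1338 0.5061 0.5541 [0.0349 0.0403 0.0415]
-0.23 627 0.5185 0.5404 [0.042  0.0433 0.0442]
-0.215 669 0.5179 0.5401 [0.0419 0.0434 0.0442]
-0.2 692 0.5174 0.5391 [0.0421 0.0434 0.0441]
-0.185 749 0.5168 0.5388 [0.042  0.0433 0.0442]
-0.17 777 0.5163 0.5378 [0.0421 0.0434 0.0443]
-0.155 837 0.515 0.5376 [0.0421 0.0434 0.0443]
-0.14 1597 0.5028 0.5485 [0.0397 0.0419 0.044 ]
-0.125 1284 0.5025 0.5483 [0.0373 0.04   0.0413]
-0.11 706 0.5014 0.5457 [0.0361 0.038  0.0398]
-0.095 739 0.5012 0.5451 [0.0361 0.038  0.0399]
-0.08 696 0.5004 0.5461 [0.0367 0.0388 0.04  ]
```

View pics/w1.png

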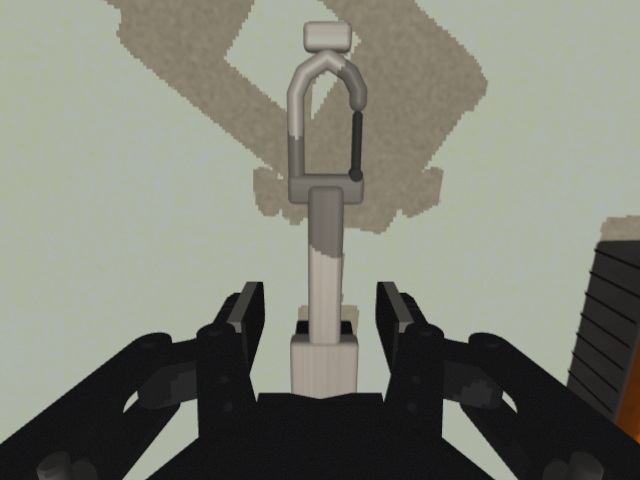

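The wrist view shows the handle centred between the fingers at (325, 270), with the hook at the top and the gate on its right side at (357, 145). Descend and grip.

Call:
servo_tool(
  series="-0.2 0.001 -0.001 0.035 0 0 0;-0.2 0.001 -0.001 0.065 0 0 0;-0.2 0.001 -0.001 0.084 0 0 0;-0.2 0.001 -0.001 0.084 0 0 0;1 0.001 -0.001 0.084 0 0 0;1 0.001 -0.001 0.084 0 0 0;1 0.001 -0.001 0.084 0 0 0;1 0.001 -0.001 0.084 0 0 0;1 0.001 -0.001 0.084 0 0 0;1 0.001 -0.001 0.084 0 0 0;1 0.001 -0.001 0.084 0 0 0;1 0.001 -0.001 0.084 0 0 0",
)

```text
time_s: 2.53
eef_pos: [0.5268, -0.1712, 0.0447]
eef_rot: [0.002, 0.691, 0.723, 0.0]
wrist_force: [-0.2, -1.1, 6.9]
opening: 0.241
grasp_force: 61.1
```

```bash
python3 - <<'E'
from h import *
o=ctrl.get_obs();print(o)
go([0.527,-0.169,0.041],92.6)
E
```

```text
{'time_s': 2.5333, 'q': array([-5.28153337e-01,  4.17845592e-01,  1.79147167e+00, -6.77837100e-04,
        9.27889323e-01, -5.73153869e-01]), 'dq': array([ 0.0010473 ,  0.00188466,  0.00097969,  0.00185155, -0.00043131,
        0.00126729]), 'joint_efforts': array([  0.87475369, -43.01570535, -22.95900643,   0.63324094,
         0.46704518,  -0.04789664]), 'eef_pos': array([ 0.52680914, -0.17116186,  0.04470149]), 'eef_rot': array([2.19608276e-03, 6.90870906e-01, 7.22974763e-01, 2.45838780e-04]), 'wrist_force': array([-0.22063636, -1.12936246,  6.94408125]), 'torque': array([-0.69945073, -0.00630485, -0.05498169]), 'grasp_force': 61.13806486129761, 'opening': 0.24132987024685254}
shift [0.0022 0.0003 0.0037] turn [0.19 0.16 0.  ]
```

Call:
servo_tool(
  series="1 0 0 -0.008 0 0 0;1 0 0 -0.016 0 0 0;1 0.01 -0.012 -0.016 0 0 1;1 0.03 -0.027 -0.016 0 0 3;1 0.055 -0.044 -0.016 0 0 6;1 0.08 -0.061 -0.016 0 0 9;1 0.105 -0.078 -0.016 0 0 12;1 0.13 -0.095 -0.016 0 0 14.5;1 0.155 -0.108 -0.016 0 0 16.6;1 0.17 -0.115 -0.016 0 0 16.6;1 0.175 -0.115 -0.016 0 0 16.6;1 0.175 -0.115 -0.016 0 0 16.6",
)

```text
time_s: 3.53
eef_pos: [0.4019, 0.0008, 0.059]
eef_rot: [-0.0, 0.787, 0.616, 0.0]
wrist_force: [0.4, -0.4, -2.2]
opening: 0.246
grasp_force: 59.8
```

```bash
python3 - <<'E'
from h import *
o=shot("wrist","w2");print(o["time_s"],o["eef_pos"],o["q"],o["wrist_force"],o["torque"],o["opening"])
go([0.404,0,0.055],76)
P,d=pts("w2");T=np.linalg.inv(Tm(o))
L=(P-T[:3,3]*0)@T[:3,:3].T+T[:3,3]  # tool frame
ok=d["z"]>0
# brush in tool frame
for x0 in list(np.arange(-.02,.15,.012)):
    m=ok&(abs(L[...,0]-x0)<.006)&(abs(L[...,1])<.05)&(abs(L[...,2])<.02);s=L[m]
    if len(s)>4:print(round(x0,3),len(s),s[:,1].min().round(4),s[:,1].max().round(4),np.percentile(s[:,2],[5,50]).round(4),s[:,0].max().round(4))
# eye
m=ok&(P[...,2]>.065)&(P[...,2]<.085)&(np.hypot(P[...,0]-.52,P[...,1]-.169)<.06);Q=P[m]
print(len(Q)); 
if len(Q):print(Q.mean(0),Q[Q[:,0].argmin()],Q[Q[:,0].argmax()])
m=ok&(P[...,2]>.02)&(P[...,2]<.06)&(np.hypot(P[...,0]-.494,P[...,1]-.175)<.015);Q=P[m]
print(len(Q)); 
if len(Q):print(Q.mean(0),Q[:,:2].min(0),Q[:,:2].max(0))
E
```

```text
3.5333 [0.40191319 0.00081366 0.05901945] [-2.95725134e-01  1.03512161e-01  2.16578168e+00  4.85719417e-04
  8.72554724e-01 -5.34628020e-02] [ 0.4236899 -0.3638451 -2.2041633] [ 0.22269814 -0.08214697 -0.00762972] 0.24569544213599898
shift [0.0004 0.001  0.0042] turn [0.06 0.   0.07]
-0.02 1221 -0.0117 0.0104 [0.0013 0.0024] -0.014
-0.008 1691 -0.0132 0.0117 [-0.0128  0.002 ] -0.002
0.004 3099 -0.033 0.0315 [-0.0184  0.0017] 0.01
0.016 3286 -0.0405 0.0375 [-0.0188  0.0016] 0.022
0.028 1671 -0.0119 0.0101 [0.0008 0.0019] 0.034
0.04 3500 -0.0241 0.0221 [0.001  0.0035] 0.046
0.052 3215 -0.0242 0.0216 [0.0036 0.0049] 0.058
0.064 1455 -0.024 0.0199 [0.0049 0.007 ] 0.07
0.076 1624 -0.0241 0.0201 [0.0047 0.0068] 0.082
0.088 1859 -0.0242 0.0216 [0.0045 0.0065] 0.094
0.1 2660 -0.0241 0.0218 [0.0043 0.0058] 0.106
0.112 2546 -0.0205 0.0184 [0.0041 0.0058] 0.1138
0
0
```

View pics/w2.png

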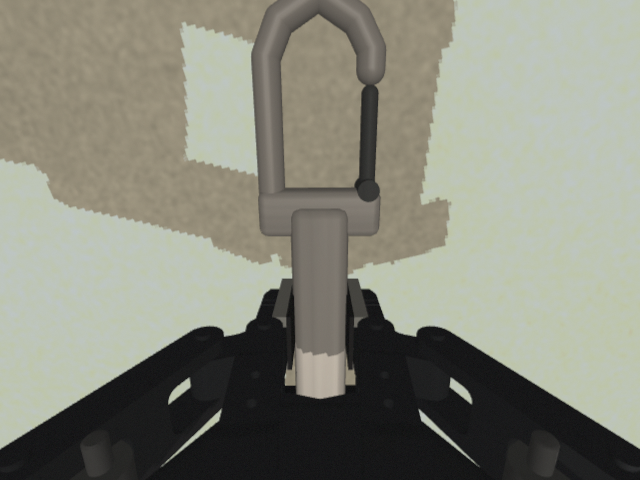

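The wrist view shows the brush held square, with the hook straight ahead and the gate at right (370, 140). The eye is not in view from here. I'll find exactly where the neck sits in the tool frame.

```bash
python3 - <<'E'
from h import *
P,d=pts("w2");T=np.linalg.inv(Tm(ctrl.get_obs()));L=P@T[:3,:3].T+T[:3,3]
for a,b in((-.02,-.0145),(.0125,.018)):
    m=(L[...,1]>a)&(L[...,1]<b)&(abs(L[...,2])<.012)&(L[...,0]>.024);x=np.sort(L[m][:,0]);print(a,x[:5].round(4),len(x))
m=(abs(L[...,1])<.007)&(abs(L[...,2])<.012)&(L[...,0]>.03)&(L[...,0]<.09);x=L[m][:,0];print("neck far edge",x.max())
# refine plate from top image: edges by white mask
P,d=pts("top");g=d["img"].astype(int)
m=(np.hypot(P[...,0]-.52,P[...,1]-.172)<.09)&(P[...,2]<.012)
print(g[240,243],g[256,264],g[300,320],g[200,260])
bl=(m&(g[...,2]-g[...,1]>3)).astype(np.uint8)
bl=cv2.morphologyEx(bl,cv2.MORPH_CLOSE,np.ones((9,9)));bl=cv2.morphologyEx(bl,cv2.MORPH_OPEN,np.ones((9,9)))
c=max(cv2.findContours(bl,0,1)[0],key=cv2.contourArea);r=cv2.minAreaRect(c);print(r)
B=cv2.boxPoints(r);d0=d
for u,v in B:
    k=np.array([(u-d["c"][0])/d["f"],(v-d["c"][1])/d["f"],1]);E=d["E"];w=E[:3,:3]@k;s=(.006-E[2,3])/w[2];print((E[:3,3]+s*w).round(4))
E
```

```text
-0.02 [0.0357 0.0358 0.0358 0.0359 0.036 ] 3549
0.0125 [0.0363 0.0363 0.0364 0.0364 0.0364] 3373
neck far edge 0.0537355194481009
[120 124 125] [54 51 49] [122 125 113] [121 124 113]
((262.9268798828125, 256.4346008300781), (47.27341842651367, 56.833351135253906), 15.255120277404785)
[0.4773 0.2303 0.006 ]
[0.5867 0.2039 0.006 ]
[0.5634 0.1125 0.006 ]
[0.4544 0.1396 0.006 ]
```

Call:
servo_tool(
  series="1 0.015 0 0 0 0 0;1 0.035 0.001 0.003 0 0 0;1 0.055 0.002 0.005 0 0 0;1 0.075 0.003 0.007 0 0 0;1 0.095 0.004 0.01 0 0 0;1 0.108 0.005 0.01 0 0 0;1 0.115 0.005 0.01 0 0 0;1 0.116 0.005 0.01 0 0 0;1 0.116 0.005 0.01 0 0 0",
)

```text
time_s: 4.33
eef_pos: [0.4359, 0.1105, 0.0489]
eef_rot: [0.0, 0.788, 0.616, 0.0]
wrist_force: [-0.5, -0.0, -2.7]
opening: 0.248
grasp_force: 59.8
```

```bash
python3 - <<'E'
from h import *
o=shot("wrist","w3");print(o["time_s"],o["eef_pos"],o["wrist_force"],o["torque"],o["opening"])
go([.435,.1123,.049],76.1)
shot("top","t3")
P,d=pts("w3");T=np.linalg.inv(Tm(o));L=P@T[:3,:3].T+T[:3,3];ok=d["z"]>0
for zl,zh in((.02,.03),(.03,.045),(.045,.06),(.06,.07),(.07,.085)):
    m=ok&(P[...,2]>zl)&(P[...,2]<zh)&(np.hypot(P[...,0]-.493,P[...,1]-.1756)<.014)&(L[...,1]>.027);Q=P[m]
    if len(Q)>3:print(zl,len(Q),Q.mean(0).round(4),"tool",L[m].mean(0).round(4),L[m].min(0).round(4),L[m].max(0).round(4))
a=cv2.imread("pics/t3.png");cv2.imwrite("pics/c3.png",cv2.resize(a[190:330,190:330],None,fx=4,fy=4,interpolation=2))
E
```

```text
4.3333 [0.43590941 0.11051554 0.04886761] [-0.49899484 -0.03720099 -2.71935539] [ 0.24308688 -0.07768383 -0.00708712] 0.2482126130361489
shift [ 0.0018 -0.0011 -0.0002] turn [ 0.    0.02 -0.13]
0.02 131 [0.4905 0.1783 0.0252] tool [0.079  0.0365 0.0237] [0.0756 0.0353 0.0189] [0.0834 0.0396 0.0288]
0.03 262 [0.4905 0.1783 0.0379] tool [0.079  0.0365 0.011 ] [0.0755 0.0353 0.0039] [0.0833 0.0395 0.0188]
0.045 396 [0.4905 0.1783 0.053 ] tool [ 0.0789  0.0366 -0.0041] [ 0.0755  0.0353 -0.0111] [0.0832 0.0396 0.0038]
0.06 464 [0.4908 0.1783 0.0663] tool [ 0.0791  0.0368 -0.0174] [ 0.0755  0.0351 -0.0211] [ 0.0835  0.041  -0.0112]
0.07 2424 [0.4986 0.1765 0.0753] tool [ 0.0792  0.0449 -0.0264] [ 0.0754  0.0356 -0.0308] [ 0.0834  0.0536 -0.0211]
```

View pics/w3.png

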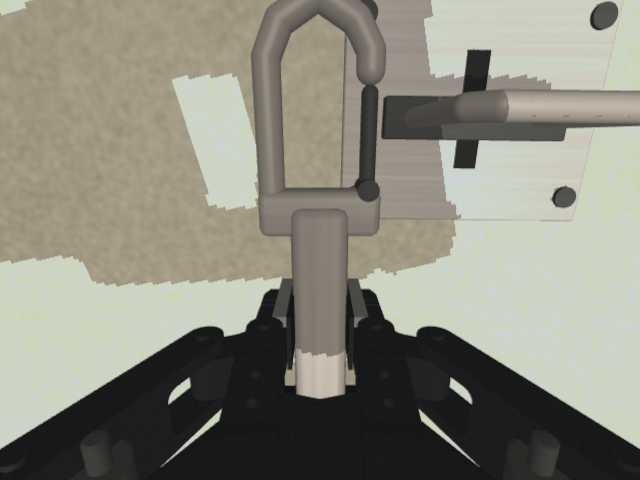

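The wrist view shows the upright at the right of the gate: the bar's near end is at (410, 112) and the gate spans (370, 90–190). In the tool frame the upright is at (0.0795, 0.039), so I'll shift 5 mm along x and push along tool y.

Call:
servo_tool(
  series="1 0.005 0.002 0 0 0 0;1 0.005 0.006 0 0 0 0;1 0.005 0.01 0 0 0 0;1 0.005 0.013 0 0 0 0;1 0.005 0.016 0 0 0 0;1 0.005 0.019 0 0 0 0;1 0.005 0.022 0 0 0 0;1 0.005 0.025 0 0 0 0;1 0.005 0.025 0 0 0 0",
)

```text
time_s: 5.18
eef_pos: [0.4607, 0.1097, 0.0485]
eef_rot: [-0.0, 0.788, 0.616, -0.0]
wrist_force: [-3.8, -0.1, -2.9]
opening: 0.243
grasp_force: 59.8
```

```bash
python3 - <<'E'
from h import *
o=shot("wrist","w4");T=Tm(o);print(o["time_s"],o["eef_pos"],o["wrist_force"],"tool F",T[:3,:3].T@o["wrist_force"],o["torque"])
P,d=pts("w4");L=(P-T[:3,3])@T[:3,:3]
m=(d["z"]>0)&(P[...,2]>.045)&(P[...,2]<.068)&(np.hypot(P[...,0]-.493,P[...,1]-.1765)<.014)&(L[...,0]>.06);Q=L[m]
print(len(Q),Q.min(0),Q.max(0))
E
```

```text
5.1833 [0.46069001 0.10966142 0.0485239 ] [-3.75921036 -0.12446657 -2.9072305 ] tool F [-1.02869721 -3.6144622   2.91145818] [0.11347182 0.48000305 0.20728019]
204 [ 0.07038208  0.01130033 -0.01950505] [0.07809058 0.01629922 0.00338301]
```

Call:
servo_tool(
  series="1 0 0.003 0 0 0 0;1 0 0.006 0 0 0 0;1 0 0.009 0 0 0 0;1 0 0.012 0 0 0 0;1 0 0.015 0 0 0 0;1 0 0.018 0 0 0 0;1 0 0.018 0 0 0 0;1 0 0.018 0 0 0 0",
)

```text
time_s: 5.9
eef_pos: [0.4795, 0.1048, 0.0492]
eef_rot: [0.001, 0.788, 0.615, 0.001]
wrist_force: [-0.4, -4.2, -2.9]
opening: 0.245
grasp_force: 59.8
```

```bash
python3 - <<'E'
from h import *
o=shot("wrist","w5");T=Tm(o);print(o["time_s"],o["eef_pos"],o["wrist_force"],"tool F",T[:3,:3].T@o["wrist_force"],o["torque"])
P,d=pts("w5");L=(P-T[:3,3])@T[:3,:3]
m=(d["z"]>0)&(P[...,2]>.048)&(P[...,2]<.068)&(np.hypot(P[...,0]-.493,P[...,1]-.1765)<.014)&(L[...,0]>.06);Q=L[m]
print(len(Q),Q.min(0),Q.max(0))
E
```

```text
5.9 [0.47946126 0.10483094 0.04917043] [-0.42168622 -4.19519867 -2.89693908] tool F [-4.1716325   0.60253957  2.89899906] [-0.28506897  0.13448456  0.0359859 ]
9 [ 0.07065789 -0.00784593 -0.01876473] [ 0.07812735 -0.00480315 -0.01738571]
```

View pics/w5.png

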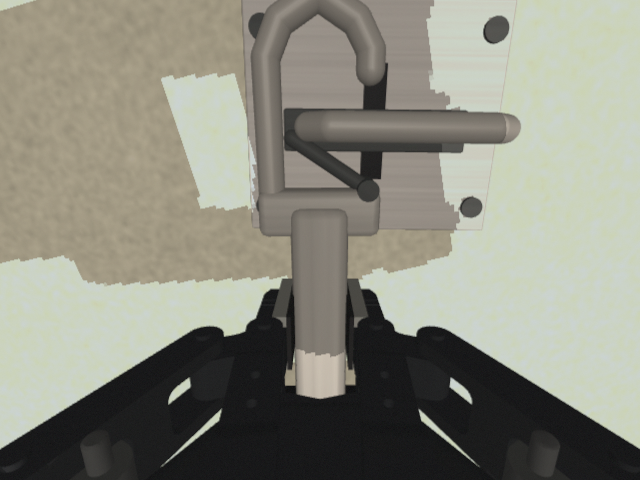

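The upright is inside the hook: its top end is at (310, 127), and the gate has swung in, running from (368,188) to (290,138). Now I'll draw back along the handle.

Call:
servo_tool(
  series="1 -0.003 -0.001 0 0 0 0;1 -0.007 -0.003 0 0 0 0;1 -0.011 -0.003 0 0 0 0;1 -0.015 -0.003 0 0 0 0;1 -0.019 -0.003 0 0 0 0;1 -0.023 -0.003 0 0 0 0;1 -0.026 -0.003 0 0 0 0;1 -0.029 -0.003 0 0 0 0;1 -0.029 -0.003 0 0 0 0",
)

```text
time_s: 6.7
eef_pos: [0.4686, 0.0775, 0.049]
eef_rot: [0.0, 0.788, 0.615, 0.0]
wrist_force: [0.3, 0.2, -3.4]
opening: 0.244
grasp_force: 60.5
```

```bash
python3 - <<'E'
from h import *
o=shot("wrist","w6");T=Tm(o);print(o["time_s"],o["eef_pos"],"tool F",T[:3,:3].T@o["wrist_force"],o["torque"])
E
```

```text
6.7 [0.46860245 0.07746033 0.04896165] tool F [0.23109844 0.26870912 3.4073493 ] [ 0.24480771 -0.08374047  0.02323274]
```

View pics/w6.png

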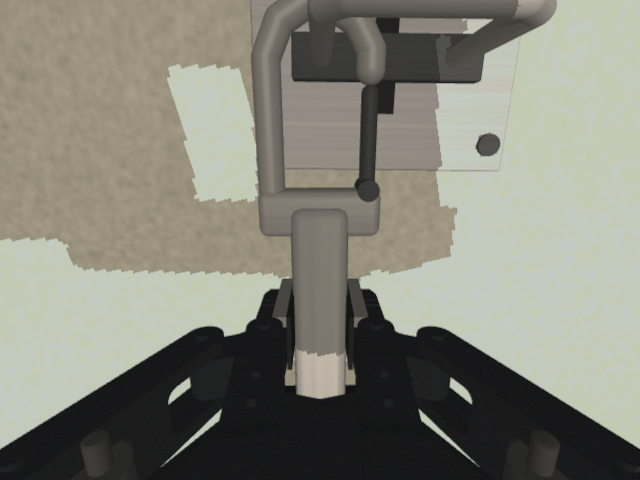

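The gate has snapped shut (370, 90–190) and the upright sits inside the crook at (320, 30). Nothing is bearing yet, so I'll creep back and watch the force.

Call:
servo_tool(
  series="1 -0.002 0 0 0 0 0;1 -0.004 0 0 0 0 0;1 -0.005 0 0 0 0 0;1 -0.006 0 0 0 0 0;1 -0.006 0 0 0 0 0",
)

```text
time_s: 7.17
eef_pos: [0.4682, 0.0742, 0.0492]
eef_rot: [-0.0, 0.788, 0.615, 0.003]
wrist_force: [4.4, 13.7, -4.0]
opening: 0.242
grasp_force: 60.3
```

That reads 14 N, too much, so I'll ease off about 1.2 mm.

Call:
servo_tool(
  series="1 0.0012 0 0 0 0 0;1 0.0012 0 0 0 0 0;1 0.0012 0 0 0 0 0",
)

```text
time_s: 7.42
eef_pos: [0.4684, 0.0744, 0.0492]
eef_rot: [0.0, 0.788, 0.615, 0.002]
wrist_force: [3.8, 6.4, -3.8]
opening: 0.243
grasp_force: 60.4
```

Call:
servo_tool(
  series="1 -0.0001 0 0 0 0 0;1 -0.0001 0 0 0 0 0;1 -0.0001 0 0 0 0 0;1 -0.0001 0 0 0 0 0;1 -0.0001 0 0 0 0 0;1 -0.0001 0 0 0 0 0;1 -0.0001 0 0 0 0 0;1 -0.0001 0 0 0 0 0;1 -0.0001 0 0 0 0 0;1 -0.0001 0 0 0 0 0;1 -0.0001 0 0 0 0 0;1 -0.0001 0 0 0 0 0",
)

```text
time_s: 8.42
eef_pos: [0.4684, 0.0744, 0.0492]
eef_rot: [0.0, 0.788, 0.615, 0.002]
wrist_force: [2.3, 7.6, -3.0]
opening: 0.243
grasp_force: 60.4
```

Call:
servo_tool(
  series="1 0 0 0 0 0 0;1 0 0 0 0 0 0;1 0 0 0 0 0 0;1 0 0 0 0 0 0;1 0 0 0 0 0 0",
)

```text
time_s: 8.83
eef_pos: [0.4684, 0.0744, 0.0492]
eef_rot: [0.0, 0.788, 0.615, 0.002]
wrist_force: [4.5, 6.8, -4.4]
opening: 0.239
grasp_force: 60.4
```

The tug held at about 8 N for over 1 s. Relax it, lower, release and retreat.

Call:
servo_tool(
  series="1 0.001 0 0 0 0 0;1 0.002 0 0.001 0 0 0;1 0.002 0 0.002 0 0 0;1 0.002 0 0.003 0 0 0;1 0.002 0 0.003 0 0 0",
)

```text
time_s: 9.25
eef_pos: [0.468, 0.0752, 0.0458]
eef_rot: [0.0, 0.788, 0.616, 0.0]
wrist_force: [2.8, 1.7, -3.7]
opening: 0.243
grasp_force: 60.6
```

Call:
servo_tool(
  series="0.2 0 0 0 0 0 0;0.1 0 0 0 0 0 0;0 0 0 0 0 0 0;-0.2 0 0 0 0 0 0;-0.2 0 0 0 0 0 0;-0.2 0 0 0 0 0 0;-0.2 0 0 -0.01 0 0 0;-0.2 0 0 -0.03 0 0 0;-0.2 0 0 -0.06 0 0 0;-0.2 0 0 -0.1 0 0 0;-0.2 0 0 -0.13 0 0 0;-0.2 0 0 -0.13 0 0 0",
)

```text
time_s: 10.25
eef_pos: [0.4718, 0.0749, 0.1832]
eef_rot: [0.004, 0.788, 0.616, 0.004]
wrist_force: [0.8, 0.7, 0.7]
opening: 0.6
grasp_force: 0.0
```

```bash
python3 - <<'E'
from h import *
o=shot("wrist","w7");print(o["time_s"],o["eef_pos"],o["wrist_force"])
P,d=pts("w7");m=(d["z"]>0)&(P[...,2]>.03)&(P[...,2]<.047)&(abs(P[...,0]-.46)<.12)&(abs(P[...,1]-.05)<.09);Q=P[m]
py=np.array([.2402,.9707]);px=np.array([.9707,-.2402]);q=(Q[:,:2]-[.4938,.1782]);a=q@py;b=q@px
for s in np.arange(-.2,.04,.015):
    k=abs(a-s)<.0075
    if k.sum()>4:print(s.round(3),k.sum(),b[k].min().round(4),b[k].max().round(4),np.percentile(Q[k,2],[5,50]).round(4))
E
```

```text
10.25 [0.47179807 0.07493966 0.18322047] [0.80336363 0.67488158 0.73218929]
-0.2 793 -0.025 0.0226 [0.0393 0.0405]
-0.185 829 -0.0244 0.0231 [0.0394 0.0405]
-0.17 807 -0.025 0.0231 [0.0331 0.0403]
-0.155 423 -0.0115 0.0098 [0.0407 0.0433]
-0.14 444 -0.012 0.0098 [0.041  0.0433]
-0.125 472 -0.0118 0.0097 [0.0408 0.0433]
-0.11 478 -0.0115 0.0096 [0.0413 0.0433]
-0.095 502 -0.0119 0.0096 [0.0414 0.0434]
-0.08 538 -0.0118 0.0095 [0.0409 0.0434]
-0.065 1092 -0.0239 0.022 [0.0392 0.0411]
-0.05 669 -0.0239 0.0218 [0.0335 0.0396]
-0.035 73 0.0148 0.0195 [0.036  0.0374]
```

View pics/w7.png

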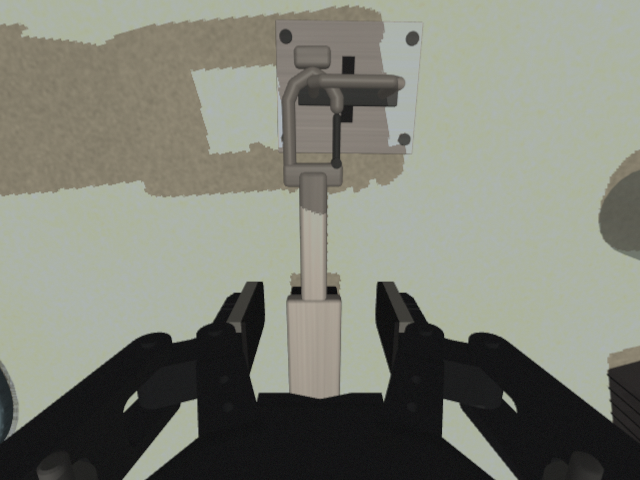

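The brush lies level and square to the plate, offset about 1 mm in plate x. It is hooked, with the gate shut at (337, 140) and the upright in the crook at (315, 75), and the gripper is clear. Handing in.

```bash
python3 -c "
from bench import ctrl
print(ctrl.hand_in())"
```

```text
the job is handed in; nothing more can be done
None
```

The brush is hooked to the keeper eye with the gate shut, lying level on the shelf and square to the plate. It was tugged at about 8 N for over a second (14 N briefly while setting the force), then released and handed in at about 10 s; no verdict came back.

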